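# Lock the roof-window winder with its pin

## Task

Lock the roof-window winder: swing its lever over until it stands upright, so that the cross-hole through the shaft lines up with the hole in the top plate, and let go of it there. Then take the locking pin (the long one with the plain straight round stem, not the mushroom-capped plug or the T-bar piece) out of the beech rack and put it down through the plate and the shaft until its collar rests flat on the plate, and let go.

Things in the scene. Friction and masses are not known exactly. Their poses are not given: they have to be found in the camera images.
- shaft (a joint): angle of the winder's level shaft (steel, 56 mm thick, in a fixed grey bearing block). 0 = lever upright, the shaft's square 32 mm cross-hole vertical and in line with the plate's hole; positive = lever leans to the block's +x side, away from the robot. Starts at 0.6 to 1.1, stops at +-1.25. Stiff: stays where left, takes 3 to 5 N at the handle. An error of 0.15 still lets the pin in.
- handle_mid (a point): middle of the black round handle bar on the lever: 18 mm thick, 70 mm long, parallel to the shaft, 115 mm from the shaft's axis and 115 mm along the block's -y from the cross-hole. The lever arm's flat side is 35 mm from here, on the side of the block. Axes turn with the shaft: z from shaft to handle, y along the bar towards the block. The bar may turn in the grip as the lever swings.
- pin_hole (a point): centre of the square 32 mm hole in the block's flat steel top plate (100 x 124 mm, 10 mm thick), at its top face: 102 mm above the board, 42 mm above the shaft's axis. Axes: z up, y along the shaft (the lever is at the -y end, its arm 70 mm from here), x level across the shaft. Free for 90 mm down when the shaft is lined up.
- pin_grip (a point): middle of the stem of the loose aluminium locking pin (110 g), to grip. Stem: plain round, 22 mm thick, 56 mm high; below it a collar 56 mm across, 6 mm thick (underside 34 mm below here), then a 14 mm shank 80 mm long (foot 114 mm below here). z: foot to stem. Starts hanging upright by its collar in one of three slots, 85 mm apart, of a beech rack 100 mm high; neighbours reach 142 mm.
Mind the look-alikes: they are no part of the job. What is shaped like the part that bears pin_grip but purple is not meant.

How it is judged:
By the outcome, as a careful person would: the job done as asked, in the order asked, and still so for the second after the job is handed in, with the robot touching nothing.
It also fails if it takes over 54 s, if anything falls off the work surface, if the arm or the gripper's body presses on something with over 40 N, if the wrist force passes 120 N, or if a joint passes its speed limit or range.

## Robot

A 6-joint arm with a two-finger parallel gripper is mounted at the origin on the work surface. World frame = base frame: x ahead of the robot, y to its left, z up, the work surface at z = 0. Lengths are in m, angles in rad, forces in N, time in s.
With the tool pointing down it reaches from about 0.325 to 0.75 m from the base axis. Payload 7.6 kg.
Tool frame: the origin (TCP) lies midway between the tips of the shut fingers; the grasp point (between the pads) lies 19 mm behind it; z points along the fingers, y is the line along which they close (so a half turn about z gives the same grasp; the last joint's range is limited). The gripper opens to 85 mm and grips with 20 to 120 N. Pads are 22 mm wide; open, the fingers measure 114 mm over their backs; the gripper's body (76 mm by 85 mm) begins 54 mm behind the grasp point. The pads swing forward as they close: fully open they stand 13 mm farther back than shut.
Start: joints at [1.132, 0.052, 1.401, -0, 1.689, -0.07], TCP at [0.189, 0.49, 0.231] pointing down, gripper open.
Joint ranges: [-2.9, 2.9], [-0.91, 2.17], [0.12, 2.37], [-1.06, 4.2], [0.26, 2.73], [-2.93, 2.93]. Speed limits (rad/s): [2.57, 2.57, 3.01, 3.14, 3.14, 3.14].

## Interface

Orientations are given as a rotation vector (axis times angle).
In Python, from station import observe, read_camera, camera_model, sign_off gives the robot as it stands.
- The arm moves only by the tool arm_command, never from a script. Its argument "increments" is a list of rows, each an object of numbers: "x", "y", "z": the shift along the tool's x, y, z as a fraction of full scale; "twist": the turn about the tool's z as a fraction of full scale. A call has 1 to 12 rows; each row is the pose to reach, as a shift and turn from the pose commanded when the call began, along the tool's axes at that moment; what a row does not reach only later rows make up. Full scale, the value 1, is 150 mm for a shift and 90 degrees for a turn. A row lasts 1/10 s, in which the tool goes at most 50 mm and 8.59 degrees, less where a joint would pass 70% of its speed; a pose out of reach is approached as far as the arm can. A call with a number of a shift or a turn outside -1 to 1 is refused whole. A call with a gripper value outside its range is refused whole. "hand" is the opening in per cent of the stroke, from 0 (shut) to 100 (fully open), set as the call begins (left out, the last holds). The fingers move at their own pace and stop on an object; "force" is the grip in N (left out, the last holds). Time passes only in rows, so rows that repeat a pose let the fingers close. It gives the time, the measured TCP pose, the force, the opening and the grip force at its end, in the units of the state.
- observe(): the state, without advancing time (a new reading comes with each control period).
- read_camera(name): name is "side" or "top"; returns the picture (400x640x3 uint8, red, green, blue); there is no depth.
- camera_model(name): a dict with "intrinsics" (3x3 intrinsics, pixels), "dist_coeffs" ([k1, k2, p1, p2, k3] as OpenCV has them; the pictures are not rectified), "R" (3x3) and "t" (3): a world point X has camera coordinates R X + t. Camera axes: x right, y down, z forward; pixel columns grow to the right and rows downward; lengths in m; the calibration is good to about 2 mm. A picture is of the moment at which its call begins. camera_model takes no time and is no camera call.
- sign_off(): hands the job in; it is judged then, once.
The state is a dict: "time": time; "joints": joint angles; "joint_velocities": joint speeds; "tau": joint torques, N m; "ee_pos": TCP position; "eef_rot": TCP orientation; "wrist_force": force on the tool from outside, world axes, zero at the start; "wrist_torque": the same for the moment, N m; "finger_gap": finger opening in m; "gripper_force": force on a finger pad.
Only numpy, scipy, OpenCV 4.12 (cv2) and the standard library are available. Lean on these libraries where they do the work, as an engineer would, in place of code of your own. Each camera call takes 0.05 s, during which the arm holds its last target. There are 200 camera calls.

## Working session

There is one attempt and no reset: what is moved stays moved. The work goes in short steps, Python scripts to look and compute and a tool call to move; the robot and the scene stay as the last step left them, time stands still between calls to the robot, and variables do not carry over. Pictures are saved under pics/ and viewed, at most 10 in all, crops included, and the job is handed in when it is done.

Besides the shell and the picture viewer there is one more tool, called after "Emit:" by a JSON object that holds its "api" and its "payload". arm_command: Moves the arm, as the interface text tells. Its arguments: {"type":"object","properties":{"increments":{"type":"array"},"hand":{"type":"number"},"force":{"type":"number"}},"required":["increments"]}

```bash
ls; mkdir -p pics
python3 - <<'E'
from station import *
import cv2
for n in("side","top"):
    cv2.imwrite(f"pics/{n}0.png",cv2.cvtColor(read_camera(n),cv2.COLOR_RGB2BGR))
    m=camera_model(n);print(n,m)
print(observe())
E
```

```text
pics
side {'intrinsics': array([[401.1318873 ,   0.        , 323.47272852],
       [  0.        , 401.1318873 , 198.14032129],
       [  0.        ,   0.        ,   1.        ]]), 'dist_coeffs': array([-0.07850319,  0.        ,  0.        ,  0.        ,  0.        ]), 'R': array([[ 0.79257624, -0.60972559,  0.00758973],
       [-0.399018  , -0.52801112, -0.74965919],
       [ 0.46109385,  0.59113362, -0.66178055]]), 't': array([-0.3034079 ,  0.35411279,  0.79459192])}
top {'intrinsics': array([[409.00659798,   0.        , 317.80695172],
       [  0.        , 409.00659798, 195.8956013 ],
       [  0.        ,   0.        ,   1.        ]]), 'dist_coeffs': array([-0.02672762,  0.        ,  0.        ,  0.        ,  0.        ]), 'R': array([[-0.00300998, -0.99998866, -0.00368983],
       [-0.99408541,  0.00339274, -0.10854807],
       [ 0.10855936,  0.00334127, -0.99408435]]), 't': array([0.12475782, 0.50773559, 1.14372212])}
{'time': 0.1, 'joints': array([ 1.13171316e+00,  5.28121120e-02,  1.40163622e+00,  2.20791716e-06,
        1.68861328e+00, -7.02890760e-02]), 'joint_velocities': array([-0.00105346, -0.00303388, -0.00085689, -0.00117456, -0.0005803 ,
       -0.00030617]), 'tau': array([ 7.04962913e-04, -3.82584000e+01, -3.60983634e+01, -9.21555261e-05,
        4.82286807e-03, -1.36638587e-05]), 'ee_pos': array([0.18911297, 0.48946102, 0.23053001]), 'eef_rot': array([-5.75954270e-01, -3.08796657e+00,  2.23187989e-03]), 'wrist_force': array([-0.02196418,  0.42661683, -0.45081712]), 'wrist_torque': array([-0.01107831,  0.02146434, -0.08866504]), 'gripper_force': 0.0, 'finger_gap': 0.08518541924189009}
```

View pics/side0.png

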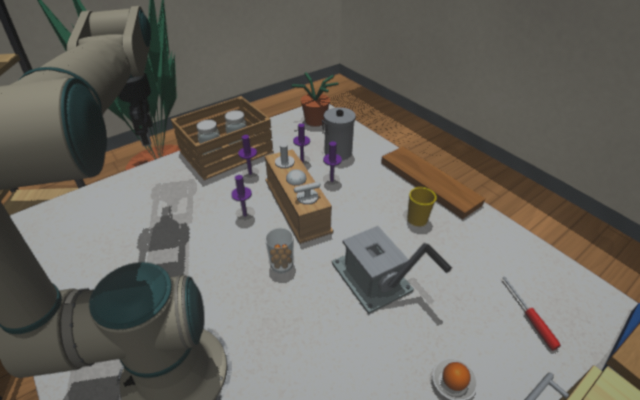

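View pics/top0.png

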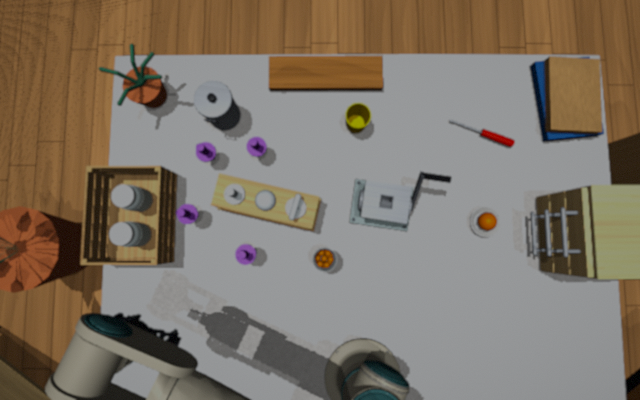

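The side view shows the block at about (375,262), with its lever leaning away. The rack runs (284,150)–(315,215), and the plain-stem pin is in its far-left slot: side (284,152), top (234,192). The purple pins are decoys. Next I'll zoom in for precise pixels.

Run:
```python
import cv2,numpy as np
s=cv2.imread("pics/side0.png");t=cv2.imread("pics/top0.png")
def crop(im,x,y,w,h,f):
    c=cv2.resize(im[y:y+h,x:x+w],None,fx=f,fy=f,interpolation=cv2.INTER_CUBIC)
    for i in range(0,w,10):
        cv2.line(c,(i*f,0),(i*f,5 if (x+i)%50 else 14),(0,0,255),1)
    for i in range(0,h,10):
        cv2.line(c,(0,i*f),(5 if (y+i)%50 else 14,i*f),(0,0,255),1)
    return c
a=crop(t,340,160,120,80,5)  # 600x400? 
b=crop(t,200,160,130,80,3)
c=crop(s,330,220,130,100,4); d=crop(s,260,130,80,80,3)
cv2.imwrite("pics/m1.png",np.vstack([np.hstack([cv2.resize(crop(t,340,160,120,80,6),None,fx=.555,fy=.555) if 0 else crop(t,340,160,120,80,3),crop(t,200,160,120,80,3)]),np.hstack([crop(s,330,230,120,80,3),crop(s,260,130,120,80,3)])]))
```

```text
(no output)
```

View pics/m1.png

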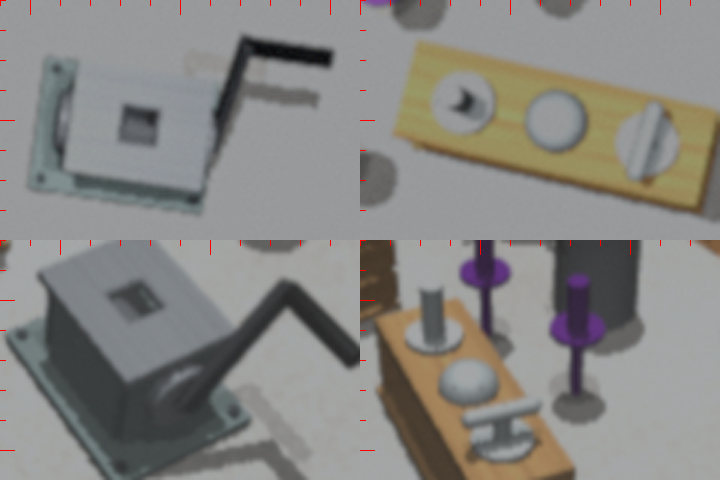

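The crops give these pixels:

| Feature | Top image | Side image |
|---|---|---|
| Plate hole | (386.3,201.7) | (375.3,250) |
| Handle bar | (422,175) to (451,179) | (427,245) to (449,269) |
| Pin collar | (234,194) | (284.7,161.3) |

```bash
cat > h.py <<'E'
from station import *
import cv2,numpy as np
from scipy.optimize import least_squares
def ray(n,p):
    m=camera_model(n);u=cv2.undistortPoints(np.array([[p]],float),m["intrinsics"],m["dist_coeffs"])[0,0]
    R=m["R"];return -R.T@m["t"],R.T@np.array([u[0],u[1],1])
def onz(n,p,z):
    c,d=ray(n,p);return c+d*(z-c[2])/d[2]
def proj(n,X):
    m=camera_model(n);return cv2.projectPoints(np.array(X,float).reshape(-1,3),cv2.Rodrigues(m["R"])[0],m["t"],m["intrinsics"],m["dist_coeffs"])[0][:,0]
def tri(ps,pt):
    f=lambda X:np.r_[proj("side",X)[0]-ps,proj("top",X)[0]-pt]
    r=least_squares(f,[.5,0,.1]);return r.x,abs(r.fun).max()
E
python3 - <<'E'
from h import *
np.set_printoptions(precision=4,suppress=True)
print("hole",onz("top",(386.3,201.7),.102),onz("side",(375.3,250),.102),tri((375.3,250),(386.3,201.7)))
q=[onz("top",(340+a/3,160+b/3),.102)for a,b in((78,63),(220,75),(206,193),(66,178))];print(np.array(q),np.mean(q,0))
print("angle y-axis",[np.arctan2(*(a-b)[:2][::-1]) for a,b in((q[0],q[1]),(q[3],q[2]))])
print("pin",onz("top",(234,194),.106),onz("side",(284.7,161.3),.106))
print("stemtop",onz("side",(283.7,145.3),.162))
print("T",onz("top",(295.7,208.3),.106),"mush",onz("top",(265.3,200.3),.12))
print("handle",tri((426.7,245),(422.3,175)),tri((449,269),(450.3,179)))
E
```

```text
hole [ 0.4838 -0.0605  0.102 ] [ 0.4826 -0.0629  0.102 ] (array([ 0.4843, -0.0612,  0.0993]), np.float64(0.09280812171135722))
[[ 0.5399 -0.007   0.102 ]
 [ 0.5287 -0.1343  0.102 ]
 [ 0.423  -0.1189  0.102 ]
 [ 0.4368  0.0053  0.102 ]] [ 0.4821 -0.0637  0.102 ]
angle y-axis [np.float64(1.482411410703361), np.float64(1.4603033361174846)]
pin [0.5055 0.3473 0.106 ] [0.5032 0.3417 0.106 ]
stemtop [0.5029 0.3408 0.162 ]
T [0.4666 0.1819 0.106 ] mush [0.4869 0.2613 0.12  ]
handle (array([ 0.5487, -0.1477,  0.1492]), np.float64(0.19329773718942533)) (array([ 0.5377, -0.22  ,  0.1471]), np.float64(0.10260826492668684))
```

```bash
cat >> h.py <<'E'
from scipy.spatial.transform import Rotation as Ro
def plan(pos,yaw=None):
    "shift to TCP pos, yaw = world angle of tool y"
    o=observe();R=Ro.from_rotvec(o["eef_rot"]).as_matrix()
    s=R.T@(np.array(pos)-o["ee_pos"])/.15
    out="shift %s"%np.round(s,3)
    c=np.arctan2(R[1,1],R[0,1])
    if yaw is not None:
        d=(c-yaw+np.pi/2)%np.pi-np.pi/2;out+=" twist %.3f"%(d/(np.pi/2))
    print("t",round(o["time"],2),"tcp",np.round(o["ee_pos"],4),"yaw %.3f"%c,"tilt",np.round(R[:,2],3),"gap %.4f"%o["finger_gap"],"F",np.round(o["wrist_force"],1),out)
E
python3 -c "
from h import *
plan((.545,-.183,.23),-.1)"
```

```text
t 0.1 tcp [0.1891 0.4895 0.2305] yaw 1.202 tilt [-0.001 -0.001 -1.   ] gap 0.0852 F [-0.   0.4 -0.5] shift [-3.829 -3.326  0.008] twist 0.829
```

Emit:
{"api": "arm_command", "payload": {"increments": [{"x":-0.33,"y":-0.28,"z":0,"twist":0.09},{"x":-0.66,"y":-0.57,"z":0,"twist":0.18},{"x":-0.96,"y":-0.83,"z":0,"twist":0.2}], "hand": 100}}

```text
time: 0.4
ee_pos: [0.26, 0.3558, 0.2306]
eef_rot: [-1.057, -2.958, 0.002]
wrist_force: [1.0, 0.4, 0.9]
finger_gap: 0.0857
gripper_force: 0.0
```

```bash
python3 -c "
from h import *
plan((.545,-.183,.23),-.1)"
```

```text
t 0.4 tcp [0.26   0.3558 0.2306] yaw 0.885 tilt [-0.    -0.001 -1.   ] gap 0.0857 F [1.  0.4 0.9] shift [-3.745 -1.575  0.006] twist 0.627
```

Emit:
{"api": "arm_command", "payload": {"increments": [{"x":-0.33,"y":-0.14,"z":0,"twist":0.09},{"x":-0.66,"y":-0.28,"z":0,"twist":0.18},{"x":-1,"y":-0.42,"z":0,"twist":0.27},{"x":-1,"y":-0.42,"z":0,"twist":0.36},{"x":-1,"y":-0.42,"z":0,"twist":0.45},{"x":-1,"y":-0.42,"z":0,"twist":0.54},{"x":-1,"y":-0.42,"z":0,"twist":0.62},{"x":-1,"y":-0.42,"z":0,"twist":0.62}]}}

```text
time: 1.2
ee_pos: [0.3363, 0.2137, 0.231]
eef_rot: [-2.316, -2.122, 0.001]
wrist_force: [0.5, 0.0, 0.5]
finger_gap: 0.0852
gripper_force: 0.0
```

```bash
python3 -c "
from h import *
plan((.545,-.183,.23),-.1)"
```

```text
t 1.2 tcp [0.3363 0.2137 0.231 ] yaw -0.087 tilt [-0.001 -0.    -1.   ] gap 0.0852 F [0.5 0.  0.5] shift [-2.513  1.617  0.006] twist 0.008
```

Emit:
{"api": "arm_command", "payload": {"increments": [{"x":-0.28,"y":0.18},{"x":-0.56,"y":0.36},{"x":-0.84,"y":0.54},{"x":-1,"y":0.65},{"x":-1,"y":0.65}]}}

```text
invalid input
```

Emit:
{"api": "arm_command", "payload": {"increments": [{"x":-0.28,"y":0.18},{"x":-0.56,"y":0.36},{"x":-0.84,"y":0.54},{"x":-1,"y":0.65},{"x":-1,"y":0.65},{"x":-1,"y":0.65}]}}

```text
invalid input
```

```bash
python3 -c "
from h import *
plan((.545,-.183,.23),-.1)"
```

```text
t 1.2 tcp [0.3363 0.2137 0.231 ] yaw -0.087 tilt [-0.001 -0.    -1.   ] gap 0.0852 F [0.5 0.  0.5] shift [-2.513  1.617  0.006] twist 0.008
```

All four fields are required.

Emit:
{"api": "arm_command", "payload": {"increments": [{"x":-0.28,"y":0.18,"z":0,"twist":0},{"x":-0.56,"y":0.36,"z":0,"twist":0},{"x":-0.84,"y":0.54,"z":0,"twist":0},{"x":-1,"y":0.65,"z":0,"twist":0},{"x":-1,"y":0.65,"z":0,"twist":0}]}}

```text
time: 1.7
ee_pos: [0.4215, 0.0533, 0.2307]
eef_rot: [-2.316, -2.123, 0.002]
wrist_force: [-0.3, 0.4, -0.0]
finger_gap: 0.0853
gripper_force: 0.0
```

Emit:
{"api": "arm_command", "payload": {"increments": [{"x":-0.28,"y":0.18,"z":0,"twist":0},{"x":-0.56,"y":0.36,"z":0,"twist":0},{"x":-0.84,"y":0.54,"z":0,"twist":0},{"x":-1,"y":0.65,"z":0,"twist":0},{"x":-1,"y":0.65,"z":0,"twist":0}]}}

```text
time: 2.2
ee_pos: [0.5055, -0.1039, 0.2302]
eef_rot: [-2.314, -2.123, 0.002]
wrist_force: [0.9, 0.0, -0.6]
finger_gap: 0.0852
gripper_force: 0.0
```

```bash
python3 -c "
from h import *
plan((.545,-.183,.23),-.1)"
```

```text
t 2.2 tcp [ 0.5055 -0.1039  0.2302] yaw -0.086 tilt [-0.002  0.    -1.   ] gap 0.0852 F [ 0.9  0.  -0.6] shift [-0.503  0.308  0.001] twist 0.009
```

Emit:
{"api": "arm_command", "payload": {"increments": [{"x":-0.27,"y":0.15,"z":0,"twist":0},{"x":-0.53,"y":0.31,"z":0,"twist":0.01},{"x":-0.53,"y":0.31,"z":0,"twist":0.01},{"x":-0.53,"y":0.31,"z":0.2,"twist":0.01},{"x":-0.53,"y":0.31,"z":0.4,"twist":0.01},{"x":-0.53,"y":0.31,"z":0.4,"twist":0.01}]}}

```text
time: 2.8
ee_pos: [0.5423, -0.1825, 0.1666]
eef_rot: [-2.322, -2.104, 0.005]
wrist_force: [0.0, 0.7, -1.1]
finger_gap: 0.0853
gripper_force: 0.0
```

Run:
```python
from h import *
plan((.5445,-.187,.130),-.1)
a=read_camera("side")[200:320,360:480];b=read_camera("top")[120:240,360:480]
cv2.imwrite("pics/m2.png",cv2.cvtColor(cv2.resize(np.hstack([a,b]),None,fx=3,fy=3,interpolation=2),cv2.COLOR_RGB2BGR))
```

```text
t 2.8 tcp [ 0.5423 -0.1825  0.1666] yaw -0.099 tilt [-0.008  0.004 -1.   ] gap 0.0853 F [ 0.   0.7 -1.1] shift [-0.029  0.019  0.244] twist 0.001
```

View pics/m2.png

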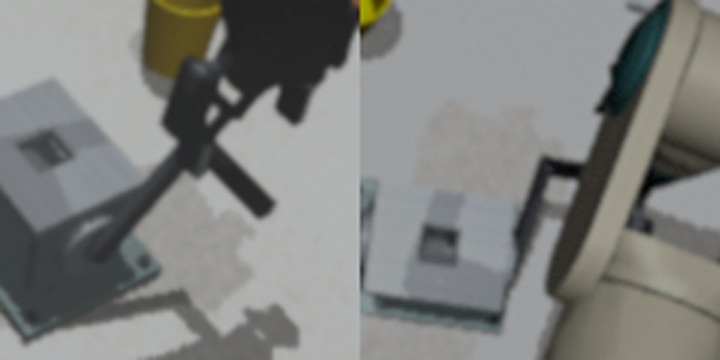

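The open fingers straddle the bar: it runs (200,150) to (270,210) in the side crop and the gripper is above it. I'll descend and grip.

Emit:
{"api": "arm_command", "payload": {"increments": [{"x":-0.01,"y":0.01,"z":0.1,"twist":0},{"x":-0.02,"y":0.01,"z":0.2,"twist":0},{"x":-0.02,"y":0.01,"z":0.25,"twist":0},{"x":-0.02,"y":0.01,"z":0.25,"twist":0}]}}

```text
time: 3.3
ee_pos: [0.5448, -0.1879, 0.1319]
eef_rot: [-2.329, -2.104, 0.002]
wrist_force: [0.1, -0.9, -0.1]
finger_gap: 0.0852
gripper_force: 0.0
```

Emit:
{"api": "arm_command", "payload": {"increments": [{"x":0,"y":0,"z":0,"twist":0},{"x":0,"y":0,"z":0,"twist":0},{"x":0,"y":0,"z":0,"twist":0},{"x":0,"y":0,"z":0,"twist":0},{"x":0,"y":0,"z":0,"twist":0},{"x":0,"y":0,"z":0,"twist":0},{"x":0,"y":0,"z":0,"twist":0},{"x":0,"y":0,"z":0,"twist":0}], "hand": 0, "force": 40}}

```text
time: 4.1
ee_pos: [0.5448, -0.1881, 0.1332]
eef_rot: [-2.331, -2.103, 0.002]
wrist_force: [-4.6, 0.8, -1.1]
finger_gap: 0.0166
gripper_force: 38.9
```

```bash
python3 -c "
from h import *
plan((.545,-.183,.13),-.1)"
```

```text
t 4.1 tcp [ 0.5448 -0.1881  0.1332] yaw -0.102 tilt [-0.002  0.001 -1.   ] gap 0.0166 F [-4.6  0.8 -1.1] shift [ 0.034 -0.002  0.021] twist -0.002
```

Emit:
{"api": "arm_command", "payload": {"increments": [{"x":0,"y":-0.03,"z":-0.024,"twist":0},{"x":0,"y":-0.061,"z":-0.046,"twist":0},{"x":0,"y":-0.127,"z":-0.087,"twist":0},{"x":0,"y":-0.196,"z":-0.12,"twist":0},{"x":0,"y":-0.268,"z":-0.146,"twist":0},{"x":0,"y":-0.342,"z":-0.165,"twist":0},{"x":0,"y":-0.418,"z":-0.176,"twist":0},{"x":0,"y":-0.495,"z":-0.18,"twist":0},{"x":0,"y":-0.495,"z":-0.18,"twist":0},{"x":0,"y":-0.495,"z":-0.18,"twist":0},{"x":0,"y":-0.495,"z":-0.18,"twist":0}]}}

```text
time: 5.2
ee_pos: [0.4741, -0.1788, 0.1662]
eef_rot: [2.326, 2.104, 0.013]
wrist_force: [0.3, 13.6, 18.3]
finger_gap: 0.0165
gripper_force: 41.7
```

Run:
```python
from h import *
plan((.4715,-.1755,.16),-.1)
a=read_camera("side")[190:310,330:470];b=read_camera("top")[140:260,330:470]
cv2.imwrite("pics/m3.png",cv2.cvtColor(cv2.resize(np.hstack([a,b]),None,fx=2.8,fy=2.8,interpolation=2),cv2.COLOR_RGB2BGR))
```

```text
t 5.2 tcp [ 0.4741 -0.1788  0.1662] yaw -0.100 tilt [ 0.01   0.001 -1.   ] gap 0.0165 F [ 0.3 13.6 18.3] shift [ 0.02  -0.02   0.041] twist 0.000
```

View pics/m3.png

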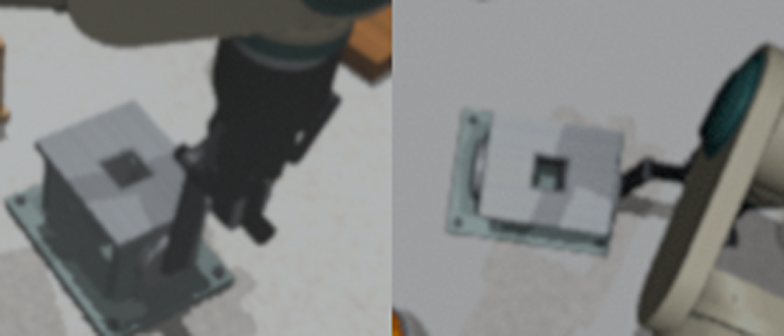

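Run:
```python
from h import *
o=np.array([.483,-.061,0]);y=np.array([.1,.995,0]);x=np.array([.995,-.1,0]);z=np.array([0,0,1])
for th in(-.1,0,.1,.2):
    P=o-.08*y+.06*z+.115*(np.sin(th)*x+np.cos(th)*z)
    Q=o-.15*y+.06*z+.115*(np.sin(th)*x+np.cos(th)*z)
    print(th,(proj("top",P)[0]-(330,140))*2.8+(392,0),(proj("side",P)[0]-(330,190))*2.8,(proj("side",Q)[0]-(330,190))*2.8)
```

```text
-0.1 [651.63395181 187.31641756] [189.2229842  177.36526336] [254.17175689 243.30160682]
0 [652.6873256  174.50558043] [201.50350298 170.52017198] [266.73309022 235.7049165 ]
0.1 [653.41274981 161.84502128] [213.41734762 164.7871058 ] [278.8349557  229.22171575]
0.2 [653.80242882 149.50204474] [224.82139579 160.21843616] [290.33261996 223.91402601]
```

Emit:
{"api": "arm_command", "payload": {"increments": [{"x":0.0,"y":-0.02,"z":-0.04,"twist":0},{"x":0.0,"y":-0.02,"z":-0.04,"twist":0},{"x":0.0,"y":-0.02,"z":-0.04,"twist":0}]}}

```text
time: 5.6
ee_pos: [0.4687, -0.1781, 0.1673]
eef_rot: [-2.328, -2.106, -0.005]
wrist_force: [-0.3, 10.3, -1.1]
finger_gap: 0.0162
gripper_force: 41.4
```

Emit:
{"api": "arm_command", "payload": {"increments": [{"x":0,"y":0,"z":0,"twist":0},{"x":0,"y":0,"z":0,"twist":0},{"x":0,"y":0,"z":0,"twist":0},{"x":0,"y":0,"z":0,"twist":0},{"x":0,"y":0,"z":0,"twist":0},{"x":0,"y":0,"z":-0.3,"twist":0},{"x":0,"y":0,"z":-0.6,"twist":0},{"x":0.3,"y":0,"z":-0.6,"twist":0},{"x":0.6,"y":0,"z":-0.6,"twist":0},{"x":0.3,"y":-0.3,"z":-0.6,"twist":0},{"x":0,"y":-0.6,"z":-0.6,"twist":0},{"x":0,"y":-0.6,"z":-0.6,"twist":0}], "hand": 100}}

```text
time: 6.8
ee_pos: [0.3777, -0.1715, 0.2569]
eef_rot: [2.329, 2.107, -0.001]
wrist_force: [0.5, 0.0, -0.0]
finger_gap: 0.0852
gripper_force: 0.0
```

Run:
```python
from h import *
plan((.505,.344,.28),-.2)
a=read_camera("side")[190:310,330:470];b=read_camera("top")[140:260,330:470]
cv2.imwrite("pics/m4.png",cv2.cvtColor(cv2.resize(np.hstack([a,b]),None,fx=2.8,fy=2.8,interpolation=2),cv2.COLOR_RGB2BGR))
```

```text
t 6.8 tcp [ 0.3777 -0.1715  0.2569] yaw -0.100 tilt [ 0.    -0.001 -1.   ] gap 0.0852 F [ 0.5  0.  -0. ] shift [ 3.504  0.501 -0.157] twist 0.064
```

View pics/m4.png

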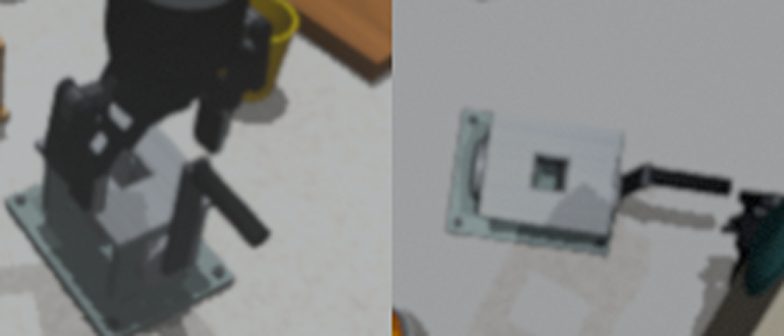

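After letting go, the bar runs from (650,175) to (728,186) in the top crop. The prediction for angle 0 is (652.7,174.5), so the lever is upright. I'll go to the pin at a safe height.

Emit:
{"api": "arm_command", "payload": {"increments": [{"x":0.33,"y":0.05,"z":-0.1,"twist":0.02},{"x":0.66,"y":0.1,"z":-0.16,"twist":0.05},{"x":1,"y":0.14,"z":-0.16,"twist":0.08},{"x":1,"y":0.14,"z":-0.16,"twist":0.08}]}}

```text
time: 7.3
ee_pos: [0.4162, -0.0193, 0.2812]
eef_rot: [-2.454, -1.961, -0.003]
wrist_force: [0.7, -0.8, 0.3]
finger_gap: 0.0853
gripper_force: 0.0
```

Emit:
{"api": "arm_command", "payload": {"increments": [{"x":0.33,"y":0.08,"z":0,"twist":0},{"x":0.66,"y":0.16,"z":0,"twist":0},{"x":1,"y":0.24,"z":0,"twist":0},{"x":1,"y":0.24,"z":0,"twist":0}]}}

```text
time: 7.7
ee_pos: [0.4853, 0.118, 0.2792]
eef_rot: [-2.453, -1.96, 0.002]
wrist_force: [0.2, -0.3, 0.2]
finger_gap: 0.0854
gripper_force: 0.0
```

Emit:
{"api": "arm_command", "payload": {"increments": [{"x":0.33,"y":0.08,"z":0,"twist":0},{"x":0.66,"y":0.16,"z":0,"twist":0},{"x":1,"y":0.24,"z":0,"twist":0},{"x":1,"y":0.24,"z":0,"twist":0},{"x":1,"y":0.24,"z":0,"twist":0}]}}

```text
time: 8.2
ee_pos: [0.5534, 0.2524, 0.2793]
eef_rot: [-2.457, -1.956, 0.004]
wrist_force: [-0.9, -1.2, -0.4]
finger_gap: 0.0855
gripper_force: 0.0
```

```bash
python3 -c "
from h import *
plan((.504,.345,.2),-.231)"
```

```text
t 8.2 tcp [0.5534 0.2524 0.2793] yaw -0.226 tilt [-0.002 -0.001 -1.   ] gap 0.0855 F [-0.9 -1.2 -0.4] shift [ 0.529 -0.458  0.529] twist 0.003
```

Emit:
{"api": "arm_command", "payload": {"increments": [{"x":0.26,"y":-0.23,"z":0.1,"twist":0},{"x":0.53,"y":-0.46,"z":0.3,"twist":0},{"x":0.53,"y":-0.46,"z":0.53,"twist":0},{"x":0.53,"y":-0.46,"z":0.53,"twist":0}]}}

```text
time: 8.6
ee_pos: [0.5009, 0.3438, 0.1959]
eef_rot: [-2.457, -1.956, 0.015]
wrist_force: [-0.4, -1.2, -1.5]
finger_gap: 0.0855
gripper_force: 0.0
```

Run:
```python
from h import *
plan((.504,.345,.119),-.231)
a=read_camera("side")[100:220,220:360];b=read_camera("top")[140:260,170:310]
cv2.imwrite("pics/m5.png",cv2.cvtColor(cv2.resize(np.hstack([a,b]),None,fx=2.8,fy=2.8,interpolation=2),cv2.COLOR_RGB2BGR))
```

```text
t 8.6 tcp [0.5009 0.3438 0.1959] yaw -0.226 tilt [-0.008 -0.005 -1.   ] gap 0.0855 F [-0.4 -1.2 -1.5] shift [0.016 0.022 0.512] twist 0.003
```

View pics/m5.png

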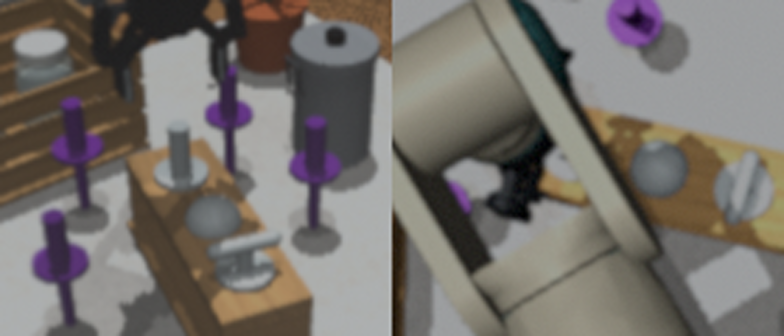

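Emit:
{"api": "arm_command", "payload": {"increments": [{"x":0.0,"y":0.01,"z":0.2,"twist":0},{"x":0.0,"y":0.01,"z":0.4,"twist":0},{"x":0.0,"y":0.01,"z":0.53,"twist":0},{"x":0.0,"y":0.01,"z":0.53,"twist":0},{"x":0.0,"y":0.01,"z":0.53,"twist":0}]}}

```text
time: 9.2
ee_pos: [0.507, 0.344, 0.125]
eef_rot: [2.46, 1.952, 0.006]
wrist_force: [-0.1, -0.3, 0.0]
finger_gap: 0.0856
gripper_force: 0.0
```

```bash
python3 -c "
from h import *
plan((.504,.344,.119),-.231)"
```

```text
t 9.2 tcp [0.507 0.344 0.125] yaw -0.229 tilt [ 0.004  0.002 -1.   ] gap 0.0856 F [-0.1 -0.3  0. ] shift [-0.005 -0.02   0.04 ] twist 0.001
```

Emit:
{"api": "arm_command", "payload": {"increments": [{"x":0,"y":-0.02,"z":0.03,"twist":0},{"x":0,"y":-0.02,"z":0.03,"twist":0},{"x":0,"y":-0.02,"z":0.03,"twist":0},{"x":0,"y":-0.02,"z":0.03,"twist":0},{"x":0,"y":-0.02,"z":0.03,"twist":0},{"x":0,"y":-0.02,"z":0.03,"twist":0},{"x":0,"y":-0.02,"z":0.03,"twist":0},{"x":0,"y":-0.02,"z":0.03,"twist":0}], "hand": 0, "force": 60}}

```text
time: 10.0
ee_pos: [0.5027, 0.3455, 0.118]
eef_rot: [2.459, 1.955, 0.002]
wrist_force: [-0.1, 0.7, 5.5]
finger_gap: 0.0207
gripper_force: 58.8
```

Emit:
{"api": "arm_command", "payload": {"increments": [{"x":0,"y":0,"z":-0.1,"twist":0},{"x":0,"y":0,"z":-0.25,"twist":0},{"x":0,"y":0,"z":-0.45,"twist":0},{"x":0,"y":0,"z":-0.65,"twist":0},{"x":0,"y":0,"z":-0.85,"twist":0},{"x":0,"y":0,"z":-1,"twist":0},{"x":0,"y":0,"z":-1,"twist":0},{"x":0,"y":0,"z":-1,"twist":0}]}}

```text
time: 10.8
ee_pos: [0.5022, 0.3452, 0.2666]
eef_rot: [-2.459, -1.955, 0.001]
wrist_force: [-0.3, -0.0, -2.1]
finger_gap: 0.0205
gripper_force: 58.7
```

Run:
```python
from h import *
plan((.483,-.061,.28),-.1)
a=read_camera("side")[60:220,220:360];b=read_camera("top")[130:290,170:310]
cv2.imwrite("pics/m6.png",cv2.cvtColor(cv2.resize(np.hstack([a,b]),None,fx=2.8,fy=2.8,interpolation=2),cv2.COLOR_RGB2BGR))
```

```text
t 10.8 tcp [0.5022 0.3452 0.2666] yaw -0.227 tilt [-0.001 -0.    -1.   ] gap 0.0205 F [-0.3 -0.  -2.1] shift [-2.667  0.486 -0.088] twist -0.081
```

View pics/m6.png

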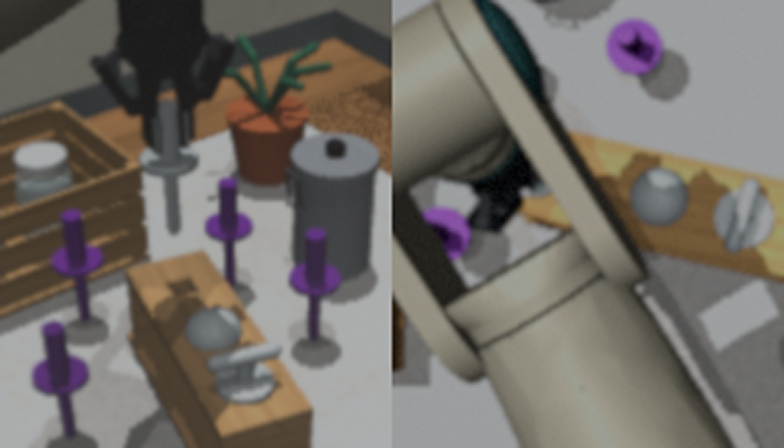

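The pin is gripped and hangs vertically: collar at about (169,160) and foot at (174,233) in the side crop. The slot is empty. I'll work out the pin's offset from the TCP.

```bash
python3 -c "
from h import *
print(onz('side',(220+174/2.8,60+233/2.8),.1686),onz('side',(220+169/2.8,60+160/2.8),.2516))
print(tri((375.3,250),(386.3,201.7)))"
```

```text
[0.50006059 0.34365605 0.1686    ] [0.49992898 0.34327895 0.2516    ]
(array([ 0.48426777, -0.06116018,  0.09925381]), np.float64(0.09280812171135722))
```

Emit:
{"api": "arm_command", "payload": {"increments": [{"x":-0.2,"y":0.03,"z":-0.06,"twist":-0.02},{"x":-0.45,"y":0.08,"z":-0.1,"twist":-0.04},{"x":-0.7,"y":0.13,"z":-0.1,"twist":-0.08},{"x":-0.95,"y":0.17,"z":-0.1,"twist":-0.08},{"x":-0.95,"y":0.17,"z":-0.1,"twist":-0.08}]}}

```text
time: 11.4
ee_pos: [0.4947, 0.1971, 0.281]
eef_rot: [-2.336, -2.101, 0.004]
wrist_force: [-0.6, -0.3, -0.7]
finger_gap: 0.0205
gripper_force: 58.9
```

```bash
python3 -c "
from h import *
plan((.484,-.061,.28),-.1)"
```

```text
t 11.4 tcp [0.4947 0.1971 0.281 ] yaw -0.106 tilt [-0.002 -0.002 -1.   ] gap 0.0205 F [-0.6 -0.3 -0.7] shift [-1.719  0.111  0.01 ] twist -0.004
```

Emit:
{"api": "arm_command", "payload": {"increments": [{"x":-0.25,"y":0.02,"z":0,"twist":0},{"x":-0.5,"y":0.03,"z":0,"twist":0},{"x":-0.75,"y":0.05,"z":0,"twist":0},{"x":-0.9,"y":0.06,"z":0,"twist":0},{"x":-0.9,"y":0.06,"z":0,"twist":0}]}}

```text
time: 11.9
ee_pos: [0.49, 0.0637, 0.281]
eef_rot: [-2.334, -2.101, 0.003]
wrist_force: [0.5, -0.3, -0.3]
finger_gap: 0.0209
gripper_force: 58.9
```

Emit:
{"api": "arm_command", "payload": {"increments": [{"x":-0.2,"y":0.02,"z":0,"twist":0},{"x":-0.4,"y":0.03,"z":0,"twist":0},{"x":-0.6,"y":0.04,"z":0,"twist":0},{"x":-0.75,"y":0.05,"z":0,"twist":0},{"x":-0.8,"y":0.05,"z":0,"twist":0},{"x":-0.8,"y":0.05,"z":0,"twist":0},{"x":-0.8,"y":0.05,"z":0,"twist":0},{"x":-0.8,"y":0.05,"z":0,"twist":0}]}}

```text
time: 12.7
ee_pos: [0.4857, -0.0534, 0.2821]
eef_rot: [-2.33, -2.107, -0.0]
wrist_force: [0.0, -1.1, -0.9]
finger_gap: 0.0209
gripper_force: 58.9
```

```bash
python3 -c "
from h import *
plan((.484,-.061,.28),-.1)"
```

```text
t 12.7 tcp [ 0.4857 -0.0534  0.2821] yaw -0.100 tilt [-0.  0. -1.] gap 0.0209 F [ 0.  -1.1 -0.9] shift [-0.051 -0.006  0.014] twist -0.000
```

Emit:
{"api": "arm_command", "payload": {"increments": [{"x":-0.05,"y":-0.01,"z":0.1,"twist":0},{"x":-0.05,"y":-0.01,"z":0.25,"twist":0},{"x":-0.05,"y":-0.01,"z":0.38,"twist":0},{"x":-0.05,"y":-0.01,"z":0.43,"twist":0},{"x":-0.05,"y":-0.01,"z":0.43,"twist":0},{"x":-0.05,"y":-0.01,"z":0.43,"twist":0}]}}

```text
time: 13.3
ee_pos: [0.4837, -0.0616, 0.2189]
eef_rot: [2.33, 2.105, 0.002]
wrist_force: [-1.2, 0.8, -1.4]
finger_gap: 0.0205
gripper_force: 58.9
```

Run:
```python
from h import *
plan((.484,-.061,.117),-.1)
a=read_camera("side")[150:310,310:450]
cv2.imwrite("pics/m7.png",cv2.cvtColor(cv2.resize(a,None,fx=3.5,fy=3.5,interpolation=2),cv2.COLOR_RGB2BGR))
```

```text
t 13.3 tcp [ 0.4837 -0.0616  0.2189] yaw -0.101 tilt [ 0.001 -0.    -1.   ] gap 0.0205 F [-1.2  0.8 -1.4] shift [0.004 0.    0.679] twist -0.001
```

View pics/m7.png

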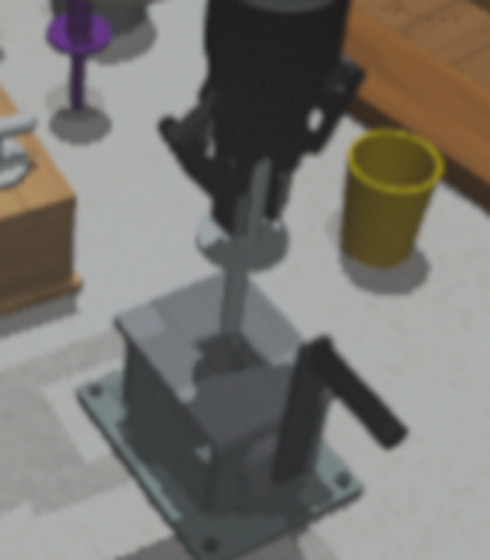

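```bash
python3 -c "
from h import *
P=[[.4826,-.0629,z] for z in (.102,.1205,.2035)]
print((proj('side',P)-(310,150))*3.5)
print(onz('side',(310+232/3.5,150+340/3.5),.1205),onz('side',(310+241/3.5,150+241/3.5),.2035))"
```

```text
[[228.57303952 350.02945049]
 [231.30012589 330.96190664]
 [244.44116682 238.46662571]]
[ 0.47764951 -0.06884381  0.1205    ] [ 0.47943035 -0.06323265  0.2035    ]
```

Emit:
{"api": "arm_command", "payload": {"increments": [{"x":0.01,"y":0.007,"z":0.06,"twist":0},{"x":0.01,"y":0.007,"z":0.12,"twist":0},{"x":0.01,"y":0.007,"z":0.18,"twist":0},{"x":0.01,"y":0.007,"z":0.22,"twist":0},{"x":0.01,"y":0.007,"z":0.22,"twist":0}]}}

```text
time: 13.85
ee_pos: [0.4839, -0.0605, 0.1833]
eef_rot: [-2.33, -2.104, 0.002]
wrist_force: [0.7, 0.7, -0.7]
finger_gap: 0.0206
gripper_force: 58.9
```

Emit:
{"api": "arm_command", "payload": {"increments": [{"x":0,"y":0,"z":0.05,"twist":0},{"x":0,"y":0,"z":0.1,"twist":0},{"x":0,"y":0,"z":0.15,"twist":0},{"x":0,"y":0,"z":0.15,"twist":0}]}}

```text
time: 14.25
ee_pos: [0.4839, -0.0604, 0.1608]
eef_rot: [-2.33, -2.104, 0.002]
wrist_force: [-0.9, -0.3, -1.9]
finger_gap: 0.0209
gripper_force: 58.9
```

Free so far, with the foot now inside the shaft. I'll lower it further.

Emit:
{"api": "arm_command", "payload": {"increments": [{"x":0,"y":0,"z":0.05,"twist":0},{"x":0,"y":0,"z":0.1,"twist":0},{"x":0,"y":0,"z":0.15,"twist":0},{"x":0,"y":0,"z":0.2,"twist":0},{"x":0,"y":0,"z":0.24,"twist":0},{"x":0,"y":0,"z":0.24,"twist":0},{"x":0,"y":0,"z":0.24,"twist":0}]}}

```text
time: 14.95
ee_pos: [0.4846, -0.0606, 0.1263]
eef_rot: [-2.332, -2.106, -0.0]
wrist_force: [1.0, 0.1, -1.2]
finger_gap: 0.0207
gripper_force: 58.9
```

Emit:
{"api": "arm_command", "payload": {"increments": [{"x":0,"y":0,"z":0.01,"twist":0},{"x":0,"y":0,"z":0.02,"twist":0},{"x":0,"y":0,"z":0.02,"twist":0}]}}

```text
time: 15.25
ee_pos: [0.4845, -0.0606, 0.1232]
eef_rot: [-2.332, -2.105, -0.0]
wrist_force: [-0.1, -0.2, -1.4]
finger_gap: 0.0208
gripper_force: 58.9
```

Emit:
{"api": "arm_command", "payload": {"increments": [{"x":0,"y":0,"z":0.01,"twist":0},{"x":0,"y":0,"z":0.02,"twist":0},{"x":0,"y":0,"z":0.02,"twist":0}]}}

```text
time: 15.55
ee_pos: [0.4845, -0.0605, 0.1201]
eef_rot: [-2.331, -2.105, 0.0]
wrist_force: [1.4, -0.5, 0.3]
finger_gap: 0.021
gripper_force: 59.2
```

Emit:
{"api": "arm_command", "payload": {"increments": [{"x":0,"y":0,"z":0.007,"twist":0},{"x":0,"y":0,"z":0.007,"twist":0},{"x":0,"y":0,"z":0.007,"twist":0}]}}

```text
time: 15.85
ee_pos: [0.4846, -0.0606, 0.12]
eef_rot: [2.331, 2.105, 0.0]
wrist_force: [-3.8, 0.5, 5.0]
finger_gap: 0.0204
gripper_force: 59.5
```

Contact with the plate is at z = 0.120, as predicted. I'll release and rise.

Emit:
{"api": "arm_command", "payload": {"increments": [{"x":0,"y":0,"z":0,"twist":0},{"x":0,"y":0,"z":0,"twist":0},{"x":0,"y":0,"z":0,"twist":0},{"x":0,"y":0,"z":0,"twist":0},{"x":0,"y":0,"z":0,"twist":0},{"x":0,"y":0,"z":0,"twist":0},{"x":0,"y":0,"z":-0.1,"twist":0},{"x":0,"y":0,"z":-0.3,"twist":0},{"x":0,"y":0,"z":-0.6,"twist":0},{"x":0,"y":0,"z":-0.9,"twist":0},{"x":0,"y":-0.3,"z":-0.9,"twist":0},{"x":0,"y":-0.6,"z":-0.9,"twist":0}], "hand": 100}}

```text
time: 17.05
ee_pos: [0.3949, -0.0515, 0.2555]
eef_rot: [2.33, 2.105, 0.002]
wrist_force: [-1.2, -0.1, 0.2]
finger_gap: 0.0855
gripper_force: 0.0
```

Emit:
{"api": "arm_command", "payload": {"increments": [{"x":0.3,"y":0,"z":0,"twist":0},{"x":0.6,"y":0,"z":0,"twist":0},{"x":0.9,"y":0,"z":0,"twist":0},{"x":0.9,"y":0,"z":0,"twist":0},{"x":0.9,"y":0,"z":0,"twist":0}]}}

```text
time: 17.55
ee_pos: [0.4086, 0.0836, 0.2542]
eef_rot: [2.329, 2.108, -0.0]
wrist_force: [1.0, 0.3, -0.1]
finger_gap: 0.0852
gripper_force: 0.0
```

Run:
```python
from h import *
plan((.484,-.061,.117),-.1)
a=read_camera("side")[190:310,330:470];b=read_camera("top")[140:260,330:470]
cv2.imwrite("pics/m8.png",cv2.cvtColor(cv2.resize(np.hstack([a,b]),None,fx=2.8,fy=2.8,interpolation=2),cv2.COLOR_RGB2BGR))
```

```text
t 17.55 tcp [0.4086 0.0836 0.2542] yaw -0.099 tilt [-0. -0. -1.] gap 0.0852 F [ 1.   0.3 -0.1] shift [-0.909  0.596  0.915] twist 0.000
```

View pics/m8.png

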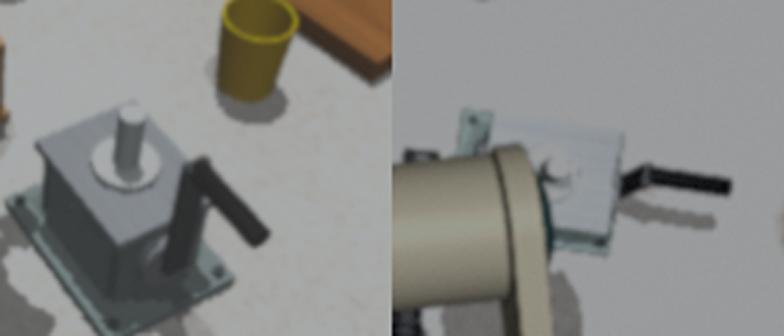

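The pin's collar lies flat on the plate at (125,160) in the side crop. The lever is still upright and the robot is clear, so I'm handing in.

```bash
python3 -c "
from station import *
print(sign_off())"
```

```text
the job is handed in; nothing more can be done
None
```

The winder's lever stands upright, and the locking pin is through the plate and shaft with its collar flat on the plate. Both were let go, and I handed the job in just after 17.5 s (limit 54 s); no verdict came back.

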